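# Reload and lock the cup dispenser

### The arm

A 7-joint arm with a two-finger parallel gripper is mounted at the origin on the work surface. World frame = base frame: x ahead of the robot, y to its left, z up, the work surface at z = 0. Lengths are in m, angles in rad, forces in N, time in s.
With the tool pointing down it reaches from about 0.4 to 0.85 m from the base axis. Payload 10.4 kg.
Tool frame: the origin (TCP) lies midway between the tips of the shut fingers; the grasp point (between the pads) lies 19 mm behind it; z points along the fingers, y is the line along which they close (so a half turn about z gives the same grasp; the last joint's range is limited). The gripper opens to 87 mm and grips with 3 to 60 N. Pads are 19 mm wide; open, the fingers measure 117 mm over their backs; the gripper's body (75 mm by 190 mm) begins 51 mm behind the grasp point.
Start: joints at [-1.215, 0.332, -0.065, 1.46, 0.022, 1.35, -0.088], TCP at [0.231, 0.581, 0.223] pointing down, gripper open.
Joint ranges: [-2.6, 2.6], [-0.5, 2.12], [-1.47, 1.34], [0.16, 2.42], [-1.27, 4.41], [0.06, 2.06], [-2.6, 2.6]. Speed limits (rad/s): [2.22, 2.22, 2.79, 2.79, 3.14, 3.14, 3.14].

### API

Orientations are given as a unit quaternion [x, y, z, w].
In Python, from bench import r gives the robot as it stands.
- The arm moves only by the tool move_arm, never from a script. Its argument "targets" is a list of rows, each a list of 3 entries, a list of its own where there are three numbers: the shift along the tool's x, y, z in cm, then the turn, a rotation vector about the tool's x, y, z in rad, then the opening in per cent of the stroke, from 0 (shut) to 100 (fully open). In form: [[[x, y, z], [wx, wy, wz], gripper], ...]. A call has 1 to 20 rows; each row shifts and turns the commanded pose from where the row before left it, along the tool's axes as they then stand; what a row does not reach is not made up. A row lasts 1/8 s, in which the tool goes at most 62.5 mm and 10.7 degrees, less where a joint would pass 70% of its speed; a pose out of reach is approached as far as the arm can. A call with a gripper value outside its range is refused whole. The fingers move at their own pace and stop on an object; "grip_force" is the grip in N (left out, the last holds). Time passes only in rows, so rows that do not move let the fingers close. It gives the time, the measured TCP pose, the force, the opening and the grip force at its end, in the units of the state.
- r.read_state(): the state, without advancing time (a new reading comes with each control period).
- r.camera(name): name is "scene" or "top" or "wrist"; returns a dict with "image" (400x640x3 uint8, blue, green, red), "vertical_fov" (degrees; the focal length in pixels is half the picture's height over the tangent of half this angle, whatever the lens; pixels are square), "cx", "cy" (the principal point, pixels), "cam_to_world" (4x4, takes a point from camera to world coordinates). Camera axes: x right, y down, z forward; pixel columns grow to the right and rows downward; lengths in m; the calibration is good to about 2 mm. A picture is of the moment at which its call begins. There is no depth.
- r.close_job(): hands the job in; it is judged then, once.
The state is a dict: "time": time; "joint_positions": joint angles; "joint_vel": joint speeds; "joint_torque": joint torques, N m; "ee_pos": TCP position; "eef_rot": TCP orientation; "ft_force": force on the tool from outside, world axes, zero at the start; "torque": the same for the moment, N m; "width": finger opening in m; "grip_force": force on a finger pad.
Only numpy, scipy, OpenCV 4.12 (cv2) and the standard library are available. Lean on these libraries where they do the work, as an engineer would, in place of code of your own. Each camera call takes 0.05 s, during which the arm holds its last target. There are 200 camera calls.

### The job

Reload the cup dispenser: stand the nested stack of paper cups upright on the floor of its open bay, then swing the green hatch fully shut, and lock it by pushing the red-winged stud all the way in and turning it a quarter turn clockwise. Leave the single cup and the tablet bottle standing where they are.

Things in the scene. Friction and masses are not known exactly. Their poses are not given: they have to be found in the camera images.
- dispenser: fixed white box, 200 (x) x 220 (y) x 120 mm high; origin on the table. Own frame: walls from x -100 to +100, y -115 to +107 mm; yaw within 0.3 rad, x pointing away from the robot at 0. Open bay inside x -94..+94, y -26..+92 mm; rim at z 120 mm. Right of it (y -112..-32) a steel latch deck, 10 mm below the rim, with a slot for the stud. Hatch hinge line along x at y +95, z 120 mm
- bay_floor (a point): middle of the bay's flat floor: dispenser frame x 0, y +32.5, z +8 mm; axes as the dispenser's
- hatch (a joint): angle of the light green hatch (rad): 0 shut flat on the rim, starts open at 1.6 to 1.9, stop at 2.0. A plate 200 (along the hinge) x 205 x 8 mm, 0.25 kg, whose underside lies on the hinge line's level when shut. Hinge friction (0.4 N m, 2 to 3 N at the free edge) keeps it at any angle; no handle: push it over by its outer face
- hatch_edge (a point): middle of the hatch's free edge, on its outer face (205 mm from the hinge); z axis is the outward normal of the hatch, y points from the free edge towards the hinge
- stud_grip (a point): centre of the stud's red wing, a bar 58 (point x) x 14 x 26 mm high (point z, outward) on a black flange 60 mm wide, 8 thick; the flange's top is 13 mm below the point. It sits on the hatch, 170 mm from the hinge, midway along it. Hatch shut, stud out: the point is 50 mm above the rim and the wing lies along the dispenser's x axis; locked, along its y axis
- stud_press (a joint): how far the stud is pushed in (m): 0 is out, 0.020 is fully in. A spring pushes it out (3 N when out, 13 N when fully in). Turned and let go it rises to about 0.016 and is caught there, its key under the latch deck
- stud (a joint): turn of the stud (rad): 0 unlocked, 1.57 locked, at its stop; grows clockwise seen from outside (from above, hatch shut). A key in a slot stops it turning until it is pushed in 14 mm or more; turned more than about 0.4 rad with the hatch shut it stays in when let go, so it may be regrasped. Friction about 0.1 N m
- stack_mid (a point): centre, half-way up, of the upright nest of nine white paper cups: one rigid piece, 100 mm high, about 80 g. Foot 42 mm wide, widening to 57 mm at 57 mm height, then straight and ribbed by the rims up to the top: grip it there. z axis up
- cup: single white paper cup, 57 mm wide, 60 mm high, a bystander; origin under its centre
- tablet_bottle: white bottle with a yellow label and blue cap, 50 mm diameter, 100 mm high, a bystander; origin under its centre
Things that resemble listed ones, but are neither listed nor needed, are in the scene too. What is shaped like the part that bears stack_mid but brown or orange is not meant.

How it is judged:
On the way, in this order (a step that is already met when the one before it is completed fails the run):
1. the cup stack stands upright on the bay floor, let go (z of stack_mid in the frame of bay_floor between 0.044 and 0.056 m and x of stack_mid in the frame of bay_floor between -0.08 and 0.08 m and y of stack_mid in the frame of bay_floor between -0.05 and 0.05 m and angle between stack_mid's own z axis and vertical below 0.12 rad and contact force between the fingers and stack below 0.2 N), for 0.2 s.
2. the hatch is shut (value of joint hatch below 0.04 rad), for 0.1 s.
3. the stud is pushed in and turned a quarter turn with the hatch shut (value of joint stud above 1.4 rad and value of joint stud_press above 0.013 m and value of joint hatch below 0.04 rad), for 0.2 s.
At the end, for the whole second after the job is handed in: Cup stack upright on the bay floor (height within 6 mm, tilt under 0.12 rad); hatch shut within 0.04 rad; stud turned at least 1.4 rad and held in by at least 13 mm; all still; cup and bottle upright, within 40 mm of their starts (all of step 3 and z of stack_mid in the frame of bay_floor between 0.044 and 0.056 m and x of stack_mid in the frame of bay_floor between -0.08 and 0.08 m and y of stack_mid in the frame of bay_floor between -0.05 and 0.05 m and angle between stack_mid's own z axis and vertical below 0.12 rad and angle between each of cup, tablet_bottle's own z axis and vertical below 0.3 rad and velocity of joint each of stud, hatch below 0.1 rad/s); the robot touches nothing.
It fails at once if the single cup or the tablet bottle is shoved more than 40 mm or knocked over (distance of any of cup, tablet_bottle from where it was at the start of the episode above 0.04 m or angle between any of cup, tablet_bottle's own z axis and vertical above 0.5 rad).
It fails at once if the stud is forced round without being pushed in (value of joint stud above 0.4 rad and value of joint stud_press below 0.01 m).
It also fails if it takes over 72 s, if anything falls off the work surface, if the arm or the gripper's body presses on something with over 40 N, if the wrist force passes 120 N, or if a joint passes its speed limit or range.

## Working session

There is one attempt and no reset: what is moved stays moved. The work goes in short steps, Python scripts to look and compute and a tool call to move; the robot and the scene stay as the last step left them, time stands still between calls to the robot, and variables do not carry over. Pictures are saved under pics/ and viewed, at most 10 in all, crops included, and the job is handed in when it is done.

Besides the shell and the picture viewer there is one more tool, called after "Emit:" as name(argument=value, ...) on one line, values as JSON. move_arm: Moves the arm, as the interface text tells. Its arguments: {"type":"object","properties":{"targets":{"type":"array"},"grip_force":{"type":"number"}},"required":["targets"]}

```bash
mkdir -p pics
cat > h.py <<'E'
import numpy as np, cv2
from bench import r
def cam(n):
    c=r.camera(n); im=np.array(c["image"]); f=im.shape[0]/2/np.tan(np.radians(c["vertical_fov"])/2)
    return im,f,c["cx"],c["cy"],np.array(c["cam_to_world"])
def ray(C,u,v):
    im,f,cx,cy,T=C; d=T[:3,:3]@np.array([(u-cx)/f,(v-cy)/f,1]); return T[:3,3],d
def onz(C,u,v,z):
    o,d=ray(C,u,v); return o+d*(z-o[2])/d[2]
def tri(C1,p1,C2,p2):
    o1,d1=ray(C1,*p1);o2,d2=ray(C2,*p2)
    s=np.linalg.lstsq(np.c_[d1,-d2],o2-o1,rcond=None)[0]
    a,b=o1+d1*s[0],o2+d2*s[1]; return (a+b)/2,np.linalg.norm(a-b)
def proj(C,P):
    im,f,cx,cy,T=C; q=T[:3,:3].T@(np.asarray(P)-T[:3,3]); return np.array([f*q[0]/q[2]+cx,f*q[1]/q[2]+cy])
E
python3 - <<'E'
from h import *
a=cam("scene");b=cam("top");c=cam("wrist")
cv2.imwrite("pics/scene.png",a[0]);cv2.imwrite("pics/top.png",b[0])
for C in(a,b,c):print(C[1:4],C[4].round(3).tolist())
s=r.read_state();print(s["ee_pos"],s["eef_rot"],s["time"],s["width"])
E
```

```text
(np.float64(417.98860862393366), 320.6136923319038, 199.3710798109182) [[-0.683, 0.487, -0.544, 1.11], [0.73, 0.464, -0.502, 0.506], [0.007, -0.74, -0.673, 0.855], [0.0, 0.0, 0.0, 1.0]]
(np.float64(389.1566025442417), 319.64133091983996, 200.762140878871) [[0.002, -0.986, 0.166, 0.366], [-1.0, -0.002, 0.001, -0.043], [-0.0, -0.166, -0.986, 1.005], [0.0, 0.0, 0.0, 1.0]]
(np.float64(342.10657572288284), 318.5781949228289, 196.70430951104538) [[0.369, 0.889, 0.271, 0.157], [0.929, -0.353, -0.109, 0.61], [-0.001, 0.291, -0.957, 0.384], [0.0, 0.0, 0.0, 1.0]]
[0.23100808 0.58043157 0.22196232] [ 1.88273882e-01  9.82116428e-01 -5.11100702e-04 -7.50275511e-05] 0.15 0.08725405357919527
```

View pics/scene.png

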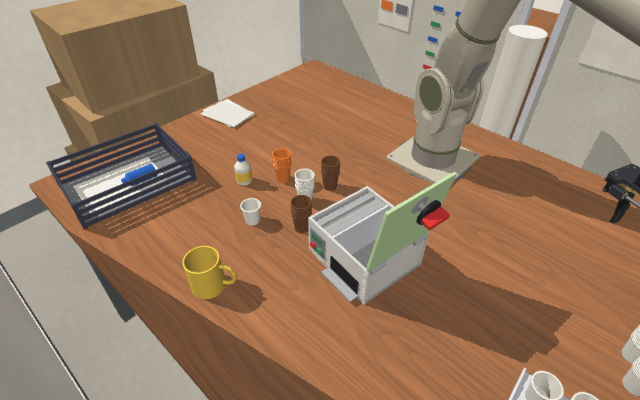

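View pics/top.png

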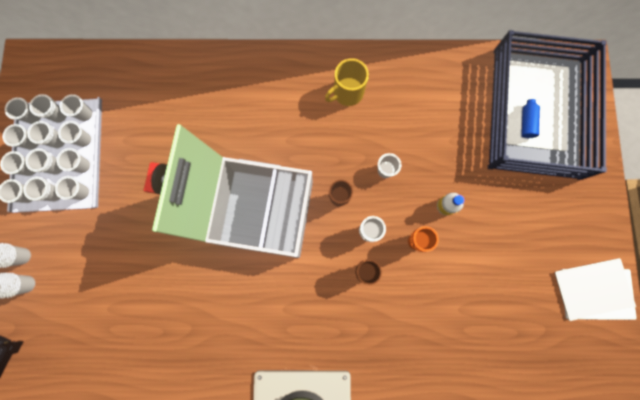

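The top view shows the dispenser with rim corners near (223,158), (311,172), (297,255) and (207,240), and the hatch open to the left with the red stud at (155,178).

Candidates in the top view:
- **White, (372,229):** tall and ribbed in the scene view at (305,183). This fits stack_mid.
- **White, (389,165):** short, so it is the single cup.
- **Brown and orange nests, (340,192), (369,272), (425,239):** not meant.
- **White stacks at the far left, (10,255) and (10,285):** off in the corner and appear to be lying or in storage.

I'll confirm in a crop.

Run:
```python
from h import *
a=cam("scene");b=cam("top")
A=cv2.resize(a[0][130:310,220:470],None,fx=3,fy=3,interpolation=cv2.INTER_CUBIC)[:540,:750]
B=cv2.resize(b[0][120:290,140:460],None,fx=2.4,fy=2.4,interpolation=cv2.INTER_CUBIC)
cv2.imwrite("pics/c1.png",A);cv2.imwrite("pics/c2.png",B)
for n,u,v,z in [("stack",372,229,.1),("cup",389,165,.06),("br1",340,192,.1),("br2",369,272,.1),("or",425,239,.1),("bottle",457,201,.1),("L1",10,255,.1),
 ("c1",223,158,.12),("c2",311,172,.12),("c3",297,255,.12),("c4",207,240,.12)]: print(n,onz(b,u,v,z).round(3))
print(tri(a,(305,172),b,(372,229)))
```

```text
stack [ 0.452 -0.165  0.1  ]
cup [ 0.616 -0.216  0.06 ]
br1 [ 0.539 -0.091  0.1  ]
br2 [ 0.353 -0.156  0.1  ]
or [ 0.429 -0.287  0.1  ]
bottle [ 0.518 -0.367  0.1  ]
L1 [0.39  0.671 0.1  ]
c1 [0.616 0.185 0.12 ]
c2 [ 0.583 -0.022  0.12 ]
c3 [0.391 0.008 0.12 ]
c4 [0.424 0.213 0.12 ]
(array([ 0.45125475, -0.16434842,  0.10693395]), np.float64(0.0010178210569216604))
```

View pics/c1.png

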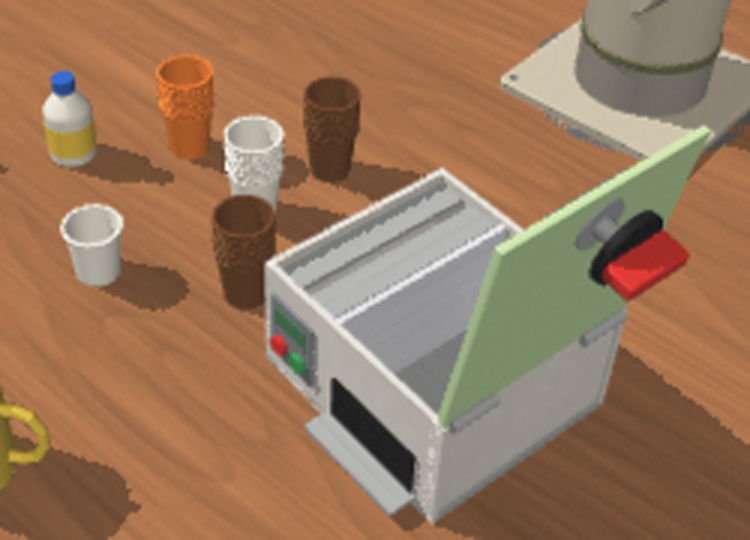

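View pics/c2.png

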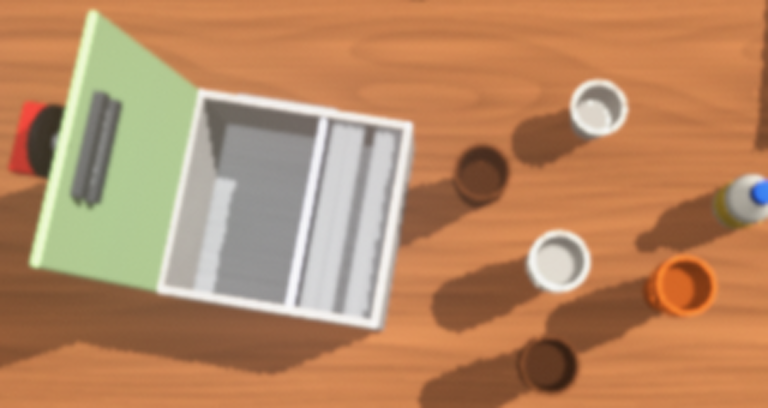

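The crop confirms it: the white ribbed nest at scene (305,183), top (372,229) stands at about (0.452, -0.165) with its top near z 0.10. The single cup is the short smooth one at (0.616, -0.216). First I raise the tool and turn it.

Emit:
move_arm(targets=[[[0, 0, -2], [0, 0, 0.164], 100], [[0, 0, -2], [0, 0, 0.164], 100], [[0, 0, -2], [0, 0, 0.164], 100], [[0, 0, -2], [0, 0, 0.164], 100], [[0, 0, -2], [0, 0, 0.164], 100], [[0, 0, -2], [0, 0, 0.164], 100], [[0, 0, -2], [0, 0, 0.164], 100], [[0, 0, -2], [0, 0, 0.164], 100], [[0, 0, -2], [0, 0, 0.164], 100], [[0, 0, -2], [0, 0, 0.164], 100], [[0, 0, -2], [0, 0, 0.164], 100], [[0, 0, -2], [0, 0, 0.164], 100]], grip_force=12)

```text
time: 1.75
ee_pos: [0.231, 0.5806, 0.4631]
eef_rot: [0.923, 0.385, -0.0, 0.0]
ft_force: [0.2, 0.6, -1.0]
width: 0.0872
grip_force: 0.0
```

Emit:
move_arm(targets=[[[-1.3, 4.1, 0], [0, 0, 0], 100], [[-1.3, 4.1, 0], [0, 0, 0], 100], [[-1.3, 4.1, 0], [0, 0, 0], 100], [[-1.3, 4.1, 0], [0, 0, 0], 100], [[-1.3, 4.1, 0], [0, 0, 0], 100], [[-1.3, 4.1, 0], [0, 0, 0], 100], [[-1.3, 4.1, 0], [0, 0, 0], 100], [[-1.3, 4.1, 0], [0, 0, 0], 100], [[-1.3, 4.1, 0], [0, 0, 0], 100], [[-1.3, 4.1, 0], [0, 0, 0], 100], [[-2.4, 2.7, 0], [0, 0, 0], 100], [[-2.4, 2.7, 0], [0, 0, 0], 100], [[-2.4, 2.7, 0], [0, 0, 0], 100], [[-2.4, 2.7, 0], [0, 0, 0], 100], [[-2.4, 2.7, 0], [0, 0, 0], 100], [[-2.4, 2.7, 0], [0, 0, 0], 100], [[-2.4, 2.7, 0], [0, 0, 0], 100], [[-2.4, 2.7, 0], [0, 0, 0], 100], [[-2.4, 2.7, 0], [0, 0, 0], 100], [[-2.4, 2.7, 0], [0, 0, 0], 100]])

```text
time: 4.25
ee_pos: [0.4571, -0.1609, 0.4626]
eef_rot: [0.922, 0.387, 0.0, -0.0]
ft_force: [0.7, 0.1, -1.2]
width: 0.0869
grip_force: 0.0
```

```bash
cat >> h.py <<'E'
from scipy.spatial.transform import Rotation as R
def go(target,psi_deg=None):
    s=r.read_state(); M=R.from_quat(s["eef_rot"]).as_matrix(); psi=np.degrees(np.arctan2(M[1,1],M[0,1]))
    print("pos",s["ee_pos"].round(4),"psi",psi.round(2),"shift_cm",(100*M.T@(np.array(target)-s["ee_pos"])).round(2),"turnz",None if psi_deg is None else np.radians(psi-psi_deg).round(3),"tilt",M[:,2].round(3))
def blob(im,m,near,rad=60):
    n,l,st,c=cv2.connectedComponentsWithStats(m.astype(np.uint8)); 
    return [(i,st[i].tolist(),c[i].round(1).tolist()) for i in range(1,n) if st[i,4]>60 and np.hypot(*(c[i]-near))<rad]
E
python3 - <<'E'
from h import *
b=cam("top");w=cam("wrist");a=cam("scene")
for C,z in((b,.1),(w,.1)):
    p=proj(C,(.4515,-.1645,z)); h=cv2.cvtColor(C[0],cv2.COLOR_BGR2HSV)
    m=(h[...,1]<60)&(h[...,2]>110)
    for q in blob(C[0],m,p,50):
        print(p.round(1),q)
cv2.imwrite("pics/w.png",np.hstack([w[0][:, 100:540],b[0][130:290,300:460].repeat(2,0).repeat(2,1)[:400].__class__.__call__ if 0 else cv2.copyMakeBorder(cv2.resize(b[0][130:290,300:460],(320,320)),40,40,0,0,cv2.BORDER_CONSTANT)]))
go((.4515,-.1645,.061),-45)
E
```

```text
[315.3 148.4] (5, [299, 127, 37, 41, 1150], [317.0, 147.3])
pos [ 0.4568 -0.1615  0.4626] psi -44.68 shift_cm [-0.59 -0.17 40.16] turnz 0.006 tilt [ 0. -0. -1.]
```

View pics/w.png

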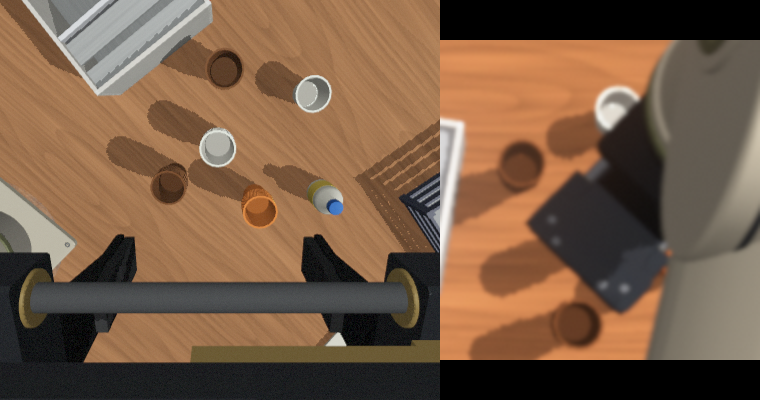

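The wrist view shows the white ribbed nest at full-frame pixel (317,147), the single cup at (413,94), and the brown and orange nests around them. I descend over the nest and re-measure.

Emit:
move_arm(targets=[[[-0.6, -0.1, 3], [0, 0, 0], 100], [[0, 0, 4], [0, 0, 0], 100], [[0, 0, 4], [0, 0, 0], 100], [[0, 0, 4], [0, 0, 0], 100], [[0, 0, 4], [0, 0, 0], 100], [[0, 0, 3], [0, 0, 0], 100], [[0, 0, 0], [0, 0, 0], 100]])

```text
time: 5.28
ee_pos: [0.4514, -0.1619, 0.2412]
eef_rot: [0.922, 0.388, -0.001, -0.001]
ft_force: [0.7, 0.5, 0.0]
width: 0.0869
grip_force: 0.0
```

Run:
```python
from h import *
w=cam("wrist")
p=proj(w,(.4515,-.1645,.1)); h=cv2.cvtColor(w[0],cv2.COLOR_BGR2HSV)
m=(h[...,1]<60)&(h[...,2]>110)
for q in blob(w[0],m,p,60):
    x,y,W,H=q[1][:4]; print(p.round(1),q, onz(w,x+(W-1)/2,y+(W-1)/2,.1).round(4))
    print("rim width m", np.linalg.norm(onz(w,x,y+W/2,.1)-onz(w,x+W,y+W/2,.1)))
go((.4515,-.1645,.061),-45)
```

```text
[320.2 185.2] (20, [293, 146, 63, 69, 3254], [323.4, 181.3]) [ 0.4593 -0.1613  0.1   ]
rim width m 0.05737507386689865
pos [ 0.4523 -0.1624  0.2427] psi -44.4 shift_cm [-0.2   0.11 18.17] turnz 0.011 tilt [-0.001  0.    -1.   ]
```

Emit:
move_arm(targets=[[[0.3, 0.3, 3.2], [0, 0, 0], 100], [[0, 0, 3], [0, 0, 0], 100], [[0, 0, 3], [0, 0, 0], 100], [[0, 0, 3], [0, 0, 0], 100], [[0, 0, 3], [0, 0, 0], 100], [[0, 0, 3], [0, 0, 0], 100], [[0, 0, 0], [0, 0, 0], 100], [[0, 0, 0], [0, 0, 0], 0], [[0, 0, 0], [0, 0, 0], 0], [[0, 0, 0], [0, 0, 0], 0], [[0, 0, 0], [0, 0, 0], 0], [[0, 0, 0], [0, 0, 0], 0], [[0, 0, 0], [0, 0, 0], 0]], grip_force=15)

```text
time: 6.95
ee_pos: [0.457, -0.1631, 0.0609]
eef_rot: [0.922, 0.387, 0.0, -0.0]
ft_force: [-2.0, 1.3, 6.8]
width: 0.0571
grip_force: 15.0
```

Emit:
move_arm(targets=[[[0, 0, -1], [0, 0, 0], 0], [[0, 0, -2], [0, 0, 0], 0], [[0, 0, -3], [0, 0, 0], 0], [[0, 0, -3], [0, 0, 0], 0], [[0, 0, -3], [0, 0, 0], 0], [[0, 0, -3], [0, 0, -0.05], 0], [[0, 0, -3], [0, 0, -0.1], 0], [[0, 0, -2], [0, 0, -0.12], 0], [[0, 0, 0], [0, 0, -0.12], 0], [[0, 0, 0], [0, 0, -0.12], 0], [[0, 0, 0], [0, 0, -0.11], 0], [[0, 0, 0], [0, 0, 0], 0]])

```text
time: 8.45
ee_pos: [0.4564, -0.1635, 0.2607]
eef_rot: [0.76, 0.649, 0.0, -0.0]
ft_force: [0.3, 0.6, -0.9]
width: 0.0566
grip_force: 15.0
```

Run:
```python
from h import *
a=cam("scene");b=cam("top")
for n,s,t in [("c3",(367.3,187.3),(298.8,256.3)),("c2",(309.5,218.3),(311.7,171.7))]: print(n,tri(a,s,b,t), onz(a,*s,.12).round(4), onz(b,*t,.12).round(4))
print(onz(a,365.5,274,.12).round(4), onz(b,224.6,157.5,.12).round(4),onz(b,207,241,.12).round(4))
s=r.read_state();print(s["width"],s["grip_force"],s["ft_force"])
g=[]
yaw=-.155; 
go((.509,.132,.26),-9)
cv2.imwrite("pics/s2.png",cv2.resize(a[0][110:300,250:500],None,fx=3,fy=3,interpolation=cv2.INTER_CUBIC))
```

```text
c3 (array([0.38636669, 0.00672411, 0.11044609]), np.float64(0.005642278031500777)) [0.394  0.0153 0.12  ] [0.3878 0.0039 0.12  ]
c2 (array([ 0.5834051 , -0.02189575,  0.11372389]), np.float64(0.005214379203312979)) [ 0.5866 -0.0152  0.12  ] [ 0.5835 -0.0241  0.12  ]
[0.6258 0.194  0.12  ] [0.6174 0.1808 0.12  ] [0.4217 0.2124 0.12  ]
0.05673734799687142 14.999887836165726 [-0.00613656  0.01092483 -0.47587992]
pos [ 0.4565 -0.1633  0.2606] psi -9.1 shift_cm [29.99  0.51  0.07] turnz -0.002 tilt [ 0.  0. -1.]
```

View pics/s2.png

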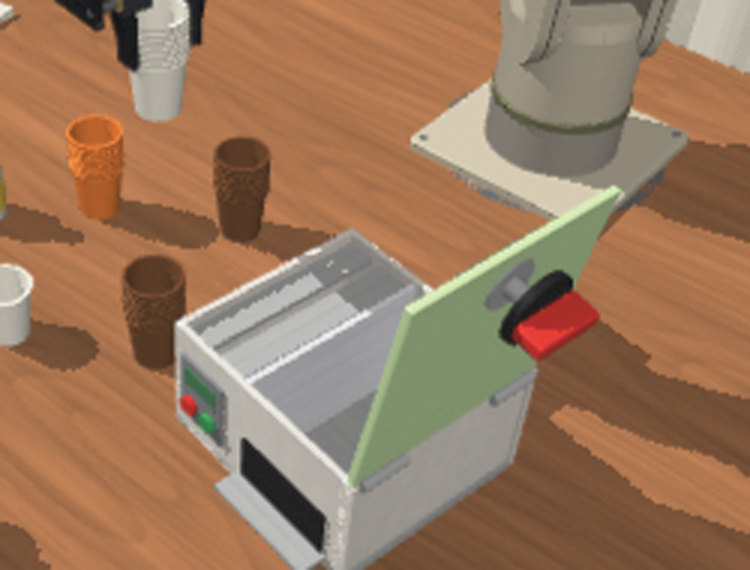

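Run:
```python
from h import *
a=cam("scene");b=cam("top")
p1,e1=tri(a,(386,213.5),b,(178,125)); p2,e2=tri(a,(456,172.7),b,(153.5,230.8)); print(p1,e1,p2,e2,np.linalg.norm(p1-p2))
yaw=-.15;O=np.array([.505,.108]);X=np.array([np.cos(yaw),np.sin(yaw)]);Y=np.array([-X[1],X[0]])
for p in(p1,p2):
    q=p[:2]-O; x,y,z=q@X,q@Y,p[2]; print("disp",x,y,z,"len",np.hypot(y-.095,z-.12),"ang",np.pi/2+np.arctan2(y-.095,z-.12))
# wrist camera and body in tool frame
w=cam("wrist"); s=r.read_state(); M=R.from_quat(s["eef_rot"]).as_matrix(); print("cam in tool",M.T@(w[4][:3,3]-s["ee_pos"])); print(s["joint_positions"])
```

```text
[0.62262396 0.21921526 0.31915158] 0.0001334927542098929 [0.42640971 0.2510793  0.31900963] 0.0018217555344615401 0.1987847278864042
disp 0.09968336702053833 0.12754393791473798 0.31915158386570136 len 0.20179311497475777 ang 1.7327775167558566
disp -0.09908930842566689 0.12972828823455615 0.31900963137497207 len 0.20201704726013764 ang 1.7435622104757549
cam in tool [ 0.07984359  0.00071205 -0.16186658]
[-0.85095774 -0.09104782  1.06636713  1.80153806  0.08096564  1.38479628
  0.04105521]
```

Emit:
move_arm(targets=[[[2, 0, 0], [0, 0, 0], 0], [[3, 0, 0], [0, 0, 0], 0], [[3, 0.1, 0], [0, 0, 0], 0], [[3, 0.1, 0], [0, 0, 0], 0], [[3, 0.1, 0], [0, 0, 0], 0], [[3, 0.1, 0], [0, 0, 0], 0], [[3, 0.1, 0], [0, 0, 0], 0], [[3, 0, 0], [0, 0, 0], 0], [[3, 0, 0], [0, 0, 0], 0], [[2, 0, 0], [0, 0, 0], 0], [[1.3, 0, 0], [0, 0, 0], 0], [[0, 0, 0], [0, 0, 0], 0]])

```text
time: 10.2
ee_pos: [0.5071, 0.1258, 0.2604]
eef_rot: [0.76, 0.65, -0.0, 0.0]
ft_force: [0.4, -1.1, 0.0]
width: 0.0564
grip_force: 15.0
```

Run:
```python
from h import *
a=cam("scene");w=cam("wrist")
go((.5077,.1258,.07),-8.6); print(r.read_state()["joint_positions"].round(2))
A=cv2.resize(a[0][110:300,270:480],(442,400)); cv2.imwrite("pics/s3.png",np.hstack([A,w[0][60:400,140:498]]) if 0 else np.hstack([A,cv2.resize(w[0][:, 140:500],(357,400))]))
```

```text
pos [0.5072 0.1244 0.2606] psi -9.02 shift_cm [ 0.15  0.03 19.06] turnz -0.007 tilt [ 0. -0. -1.]
[-1.07  0.08  0.79  1.71 -0.06  1.38 -0.42]
```

View pics/s3.png

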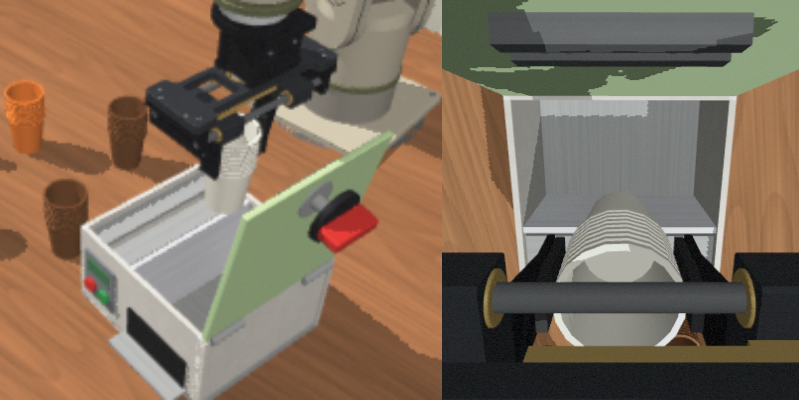

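Run:
```python
from h import *
w=cam("wrist")
yaw=-.15;O=np.array([.505,.108]);X=np.array([np.cos(yaw),np.sin(yaw)]);Y=np.array([-X[1],X[0]])
P=lambda x,y,z:proj(w,[*(O+x*X+y*Y),z]).round(1)
print("far rim",P(0,.095,.12),P(-.1,.095,.12),P(.1,.095,.12),"divider",P(-.094,-.026,.12),P(.094,-.026,.12),P(.094,-.029,.11))
g=cv2.cvtColor(w[0],cv2.COLOR_BGR2GRAY)
for u in(230,240,410,400): print(u,[ (v,int(g[v,u])) for v in range(190,250,3)])
for u in(300,340): print(u,[ (v,int(g[v,u])) for v in range(84,110,2)])
# stack foot: held; TCP offsets
s=r.read_state();M=R.from_quat(s["eef_rot"]).as_matrix()
for dx in(-.006,0,.006): print(dx,"foot far edge",proj(w,s["ee_pos"]+M@np.array([dx+.021,0,.061])).round(1))
```

```text
far rim [317.9  93.8] [199.9  94.6] [436.2  93.1] divider [219.9 227.4] [417.8 226.3] [414.8 225.3]
230 [(190, 95), (193, 99), (196, 98), (199, 97), (202, 99), (205, 96), (208, 97), (211, 96), (214, 114), (217, 129), (220, 122), (223, 126), (226, 169), (229, 217), (232, 162), (235, 145), (238, 171), (241, 168), (244, 172), (247, 171)]
240 [(190, 96), (193, 96), (196, 94), (199, 94), (202, 126), (205, 127), (208, 127), (211, 129), (214, 129), (217, 127), (220, 124), (223, 125), (226, 168), (229, 217), (232, 180), (235, 128), (238, 171), (241, 173), (244, 174), (247, 39)]
410 [(190, 86), (193, 81), (196, 86), (199, 85), (202, 83), (205, 84), (208, 86), (211, 85), (214, 85), (217, 84), (220, 124), (223, 123), (226, 150), (229, 222), (232, 183), (235, 105), (238, 122), (241, 124), (244, 123), (247, 122)]
400 [(190, 84), (193, 80), (196, 83), (199, 83), (202, 88), (205, 117), (208, 125), (211, 122), (214, 121), (217, 126), (220, 124), (223, 118), (226, 146), (229, 221), (232, 181), (235, 132), (238, 182), (241, 183), (244, 182), (247, 186)]
300 [(84, 79), (86, 144), (88, 152), (90, 153), (92, 151), (94, 152), (96, 207), (98, 211), (100, 177), (102, 175), (104, 172), (106, 174), (108, 174)]
340 [(84, 151), (86, 153), (88, 154), (90, 152), (92, 152), (94, 152), (96, 206), (98, 210), (100, 179), (102, 176), (104, 173), (106, 176), (108, 176)]
-0.006 foot far edge [317.9 192.3]
0 foot far edge [317.9 183.7]
0.006 foot far edge [317.9 175. ]
```

The dispenser model lands within 1 px of the picture. The held stack sits about 6 mm towards the divider, so I shift slightly and lower it.

Emit:
move_arm(targets=[[[0.6, 0, 1], [0, 0, 0], 0], [[0, 0, 2], [0, 0, 0], 0], [[0, 0, 3], [0, 0, 0], 0], [[0, 0, 3], [0, 0, 0], 0], [[0, 0, 3], [0, 0, 0], 0], [[0, 0, 2.5], [0, 0, 0], 0], [[0, 0, 2], [0, 0, 0], 0], [[0, 0, 1.5], [0, 0, 0], 0], [[0, 0, 0.6], [0, 0, 0], 0], [[0, 0, 0], [0, 0, 0], 0], [[0, 0, 0], [0, 0, 0], 0]])

```text
time: 11.72
ee_pos: [0.5085, 0.1316, 0.0752]
eef_rot: [0.76, 0.65, 0.001, 0.0]
ft_force: [0.5, -0.8, 0.0]
width: 0.0568
grip_force: 15.0
```

Emit:
move_arm(targets=[[[0, 0, 0.3], [0, 0, 0], 0], [[0, 0, 0.2], [0, 0, 0], 0], [[0, 0, 0.1], [0, 0, 0], 0], [[0, 0, 0], [0, 0, 0], 0], [[0, 0, 0], [0, 0, 0], 0]])

```text
time: 12.35
ee_pos: [0.5081, 0.1315, 0.069]
eef_rot: [0.76, 0.65, 0.0, -0.0]
ft_force: [-3.0, -0.8, 6.5]
width: 0.0571
grip_force: 15.0
```

Emit:
move_arm(targets=[[[0, 0, -0.05], [0, 0, 0], 30], [[0, 0, 0], [0, 0, 0], 75], [[0, 0, 0], [0, 0, 0], 85], [[0, 0, 0], [0, 0, 0], 95], [[0, 0, 0], [0, 0, 0], 100], [[0, 0, 0], [0, 0, 0], 100], [[0, 0, -1], [0, 0, 0], 100], [[0, 0, -2], [0, 0, 0], 100], [[0, 0, -4], [0, 0, 0], 100], [[0, 0, -4], [0, 0, 0], 100], [[0, 0, -4], [0, 0, 0], 100], [[0, 0, -4], [0, 0, 0], 100], [[0, 0, 0], [0, 0, 0], 100]])

```text
time: 13.98
ee_pos: [0.5095, 0.1315, 0.2624]
eef_rot: [0.76, 0.65, 0.003, 0.0]
ft_force: [-0.5, 0.6, -0.2]
width: 0.0873
grip_force: 0.0
```

Run:
```python
from h import *
a=cam("scene");w=cam("wrist")
yaw=-.15;O=np.array([.505,.108]);X=np.array([np.cos(yaw),np.sin(yaw)]);Y=np.array([-X[1],X[0]])
h=cv2.cvtColor(a[0],cv2.COLOR_BGR2HSV);m=(h[...,0]<8)&(h[...,1]>150)&(h[...,2]>90)
for q in blob(a[0],m,(432,215),40):print(q)
print("stack top expected wrist",proj(w,[*(O+.017*Y),.108]))
phi=1.738; P=[*(O+(.095-.17*np.cos(phi)+.05*np.sin(phi))*Y), .12+.17*np.sin(phi)+.05*np.cos(phi)]; print("stud pt",P,proj(a,P))
cv2.imwrite("pics/s4.png",np.hstack([cv2.resize(a[0][110:300,270:480],(442,400)),cv2.resize(w[0][:, 140:500],(357,400))]))
print(r.read_state()["joint_positions"].round(2))
```

```text
(2, [421, 207, 29, 23, 370], [434.7, 218.1])
stack top expected wrist [317.88436457 187.47979829]
stud pt [np.float64(0.5307922841432742), np.float64(0.27865700817215044), np.float64(0.27930789664622196)] [436.42473907 218.97615589]
[-1.08  0.09  0.8   1.7  -0.07  1.37 -0.43]
```

View pics/s4.png

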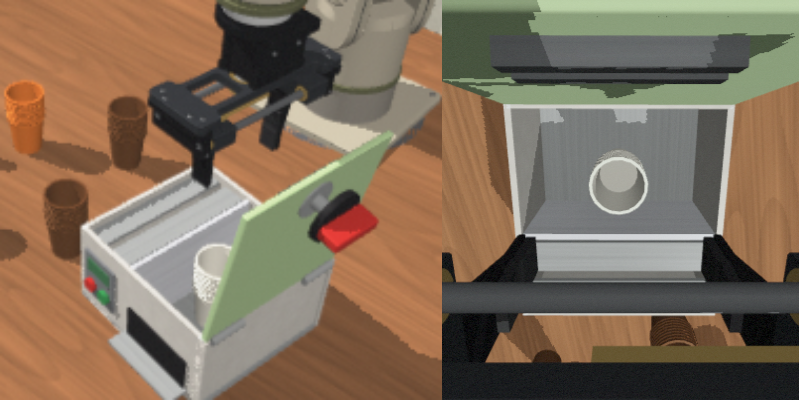

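The picture shows the stack upright in the bay, with its rim at wrist full-frame pixel (317,186) where it was predicted. The red wing at scene (434.7,218.1) agrees with a hatch angle of 1.74. Next I work out the hatch sweep.

```bash
cat >> h.py <<'E'
yaw=-.15;O=np.array([.505,.108]);X=np.array([np.cos(yaw),np.sin(yaw)]);Y=np.array([-X[1],X[0]])
def D(x,y,z): return np.array([*(O+x*X+y*Y),z])
def inD(p): q=np.asarray(p)[:2]-O; return np.array([q@X,q@Y,p[2]]).round(4)
E
python3 - <<'E'
from h import *
go(D(-.065,.18,.42),-8.6); print(inD(r.read_state()["ee_pos"]))
h=.01;s=.175
th=np.r_[1.738,np.arange(1.6,-.01,-.1)]
P=np.c_[.095-s*np.cos(th)+.008*np.sin(th)+h,.12+s*np.sin(th)+.008*np.cos(th)]
for t,p,d in zip(th,P,np.r_[[[0,0]],np.diff(P,axis=0)]): print(t.round(2),p.round(4),(100*d).round(2))
E
```

```text
pos [0.508  0.1313 0.2592] psi -8.94 shift_cm [ 15.62  -6.54 -16.07] turnz -0.006 tilt [ 0.     0.001 -1.   ]
[-0.0005  0.0235  0.2592]
1.74 [0.142  0.2912] [0. 0.]
1.6 [0.1181 0.2947] [-2.39  0.35]
1.5 [0.1006 0.2951] [-1.75  0.04]
1.4 [0.0831 0.2938] [-1.75 -0.13]
1.3 [0.0659 0.2908] [-1.72 -0.31]
1.2 [0.049 0.286] [-1.69 -0.48]
1.1 [0.0328 0.2796] [-1.63 -0.64]
1.0 [0.0172 0.2716] [-1.56 -0.8 ]
0.9 [0.0025 0.2621] [-1.47 -0.95]
0.8 [-0.0112  0.2511] [-1.37 -1.09]
0.7 [-0.0237  0.2389] [-1.25 -1.23]
0.6 [-0.0349  0.2254] [-1.12 -1.34]
0.5 [-0.0447  0.2109] [-0.98 -1.45]
0.4 [-0.0531  0.1955] [-0.83 -1.54]
0.3 [-0.0598  0.1794] [-0.67 -1.62]
0.2 [-0.0649  0.1626] [-0.51 -1.68]
0.1 [-0.0683  0.1454] [-0.34 -1.72]
-0.0 [-0.07   0.128] [-0.17 -1.74]
```

Emit:
move_arm(targets=[[[0, 0, -4], [0, 0, 0], 0], [[0, 0, -4], [0, 0, 0], 0], [[0, -1, -4], [0, 0, 0], 0], [[1, -1, -4], [0, 0, 0], 0], [[3, -1, 0], [0, 0, 0], 0], [[4, -1.5, 0], [0, 0, 0], 0], [[4, -1, 0], [0, 0, 0], 0], [[3, -1, 0], [0, 0, 0], 0], [[0.6, 0, 0], [0, 0, 0], 0], [[0, 0, 2], [0, 0, 0], 0], [[0, 0, 4], [0, 0, 0], 0], [[0, 0, 4], [0, 0, 0], 0], [[0, 0, 2.8], [0, 0, 0], 0], [[0, 0, 0], [0, 0, 0], 0]])

```text
time: 15.82
ee_pos: [0.4674, 0.2939, 0.2891]
eef_rot: [0.76, 0.649, -0.002, 0.0]
ft_force: [0.3, 0.3, 0.7]
width: 0.0004
grip_force: 0.0
```

Run:
```python
from h import *
s=r.read_state();print(inD(s["ee_pos"]),s["joint_positions"].round(2),s["ft_force"],s["width"])
```

```text
[-0.065   0.1782  0.2891] [-1.24  0.15  0.68  1.58 -0.1   1.45 -0.71] [0.26824121 0.31296634 0.72615529] 0.00042636180461941265
```

Emit:
move_arm(targets=[[[-1.8, 0, -0.1], [0, 0, 0], 0], [[-1.8, 0, -0.1], [0, 0, 0], 0], [[-1.2, 0, -0.2], [0, 0, 0], 0], [[-1.2, 0, -0.15], [0, 0, 0], 0], [[-1.75, 0, 0], [0, 0, 0], 0], [[-1.75, 0, 0.15], [0, 0, 0], 0], [[-1.7, 0, 0.3], [0, 0, 0], 0], [[-1.7, 0, 0.5], [0, 0, 0], 0], [[-1.6, 0, 0.65], [0, 0, 0], 0], [[-1.55, 0, 0.8], [0, 0, 0], 0], [[-1.45, 0, 0.95], [0, 0, 0], 0], [[-1.35, 0, 1.1], [0, 0, 0], 0], [[0, 0, 0], [0, 0, 0], 0]])

```text
time: 17.45
ee_pos: [0.4381, 0.1081, 0.251]
eef_rot: [0.761, 0.649, -0.001, -0.0]
ft_force: [-0.3, -0.3, -0.3]
width: 0.0006
grip_force: 0.0
```

Run:
```python
from h import *
s=r.read_state();print(inD(s["ee_pos"]),s["joint_positions"].round(2),s["ft_force"])
a=cam("scene"); cv2.imwrite("pics/s5.png",cv2.resize(a[0][90:310,250:480],(627,600)))
```

```text
[-0.0661 -0.0099  0.251 ] [-1.16 -0.15  0.75  1.88  0.1   1.37 -0.59] [-0.3057018  -0.32409831 -0.27153138]
```

View pics/s5.png

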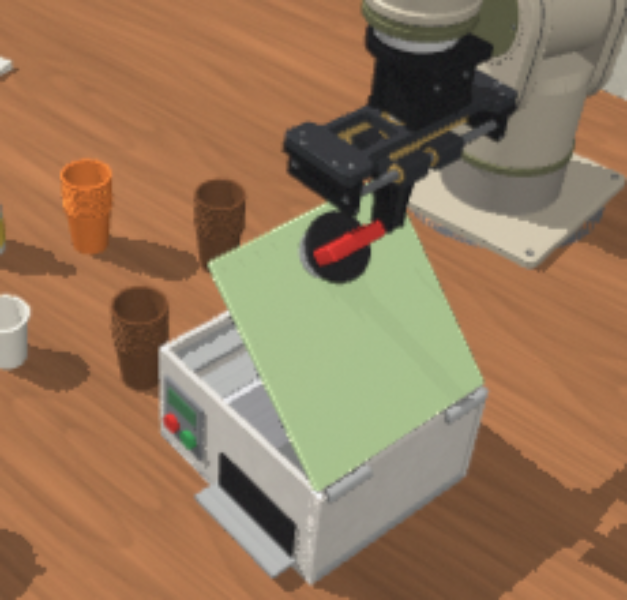

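The hatch has swung to about 0.8 rad, with the finger beside the stud. I continue the sweep.

Emit:
move_arm(targets=[[[-1.25, 0, 1.25], [0, 0, 0], 0], [[-1.1, 0, 1.35], [0, 0, 0], 0], [[-1, 0, 1.45], [0, 0, 0], 0], [[-0.85, 0, 1.55], [0, 0, 0], 0], [[-0.65, 0, 1.6], [0, 0, 0], 0], [[-0.5, 0, 1.7], [0, 0, 0], 0], [[-0.35, 0, 1.7], [0, 0, 0], 0], [[-0.2, 0, 1], [0, 0, 0], 0], [[0, 0, 0.4], [0, 0, 0], 0], [[0, 0, 0], [0, 0, 0], 0], [[0, 0, 0], [0, 0, 0], 0]])

```text
time: 18.88
ee_pos: [0.4299, 0.0513, 0.1324]
eef_rot: [0.76, 0.65, 0.0, 0.0]
ft_force: [-0.3, -0.5, -0.1]
width: 0.0003
grip_force: 0.0
```

Emit:
move_arm(targets=[[[0, 0, 0.3], [0, 0, 0], 0], [[0, 0, 0.2], [0, 0, 0], 0], [[0, 0, 0.1], [0, 0, 0], 0], [[0, 0, 0], [0, 0, 0], 0], [[0, 0, 0], [0, 0, 0], 0]])

```text
time: 19.5
ee_pos: [0.43, 0.0513, 0.1277]
eef_rot: [0.76, 0.65, 0.0, -0.001]
ft_force: [-12.5, -4.5, 29.9]
width: 0.0007
grip_force: 15.1
```

The hatch face is at z 0.128 under load, which means it is shut. I raise, turn to straddle the wing, and look at it.

Emit:
move_arm(targets=[[[0, 0, -0.5], [0, 0, 0], 0], [[0, 0, -2], [0, 0, 0], 0], [[0, 0, -3], [0, 0, 0], 0], [[0, 0, -4], [0, 0, -0.07], 50], [[0, 0, -3.5], [0, 0, -0.15], 50], [[0, 0, 0], [0, 0, -0.15], 50], [[0, 0, 0], [0, 0, -0.15], 50], [[0, 0, 0], [0, 0, -0.15], 50], [[0, 0, 0], [0, 0, -0.15], 50], [[0, 0, 0], [0, 0, -0.15], 50], [[0, 0, 0], [0, 0, -0.15], 50], [[0, 0, 0], [0, 0, -0.15], 50], [[0, 0, 0], [0, 0, -0.15], 50], [[0, 0, 0], [0, 0, -0.15], 50], [[0, 0, 0], [0, 0, 0], 50]])

```text
time: 21.38
ee_pos: [0.4295, 0.0513, 0.256]
eef_rot: [0.078, 0.997, 0.0, -0.0]
ft_force: [0.7, -0.2, 0.1]
width: 0.0435
grip_force: 0.0
```

Run:
```python
from h import *
s=r.read_state();print(s["joint_positions"].round(2),s["time"])
w=cam("wrist");a=cam("scene")
for n,C in(("w",w),("a",a)):
    h=cv2.cvtColor(C[0],cv2.COLOR_BGR2HSV);m=((h[...,0]<8)|(h[...,0]>174))&(h[...,1]>150)&(h[...,2]>60)
    P=proj(C,D(0,-.075,.17)); print(n,P.round(1),proj(C,D(0,-.075,.183)).round(1))
    for q in blob(C[0],m,P,60):
        print(q,onz(C,*q[2],.183 if n=="w" else .175).round(4))
    if n=="w":
        for c in cv2.findContours(m.astype(np.uint8),0,2)[0]:
            if cv2.contourArea(c)>100:
                b=cv2.boxPoints(cv2.minAreaRect(c)); W=np.array([onz(C,*p,.183) for p in b])[:,:2]; print([inD([*p,0])[:2].tolist() for p in W])
go(D(0,-.075,.235),81.4)
```

```text
[-1.42 -0.38  0.98  1.92  0.32  1.45  0.9 ] 21.375
w [310.3 279.4] [309.9 288.1]
(1, [299, 241, 19, 42, 725], [308.5, 261.4]) [0.4708 0.0365 0.183 ]
[[-0.0401, -0.0826], [-0.04, -0.0692], [-0.0054, -0.0694], [-0.0055, -0.0834]]
a [349.7 194.4] [350.  190.4]
(2, [340, 186, 21, 18, 225], [349.5, 194.3]) [0.4985 0.0368 0.175 ]
pos [0.4295 0.0513 0.256 ] psi 80.84 shift_cm [-6.62 -0.7   2.1 ] turnz -0.01 tilt [-0.  0. -1.]
```

Emit:
move_arm(targets=[[[-1.6, -0.3, 0], [0, 0, -0.01], 50], [[-2.5, -0.4, 0], [0, 0, 0], 50], [[-2.5, 0, 0], [0, 0, 0], 50], [[0, 0, 2], [0, 0, 0], 50], [[0, 0, 2.5], [0, 0, 0], 50], [[0, 0, 2.5], [0, 0, 0], 50], [[0, 0, 1.5], [0, 0, 0], 50], [[0, 0, 0.9], [0, 0, 0], 50], [[0, 0, 0], [0, 0, 0], 50]])

```text
time: 22.6
ee_pos: [0.4937, 0.0341, 0.1618]
eef_rot: [0.074, 0.997, -0.0, -0.0]
ft_force: [0.5, -1.2, 0.5]
width: 0.0433
grip_force: 0.0
```

Run:
```python
from h import *
s=r.read_state();print(s["joint_positions"].round(2),s["ft_force"]); go(D(0,-.075,.16),81.4)
```

```text
[-1.32  0.19  1.29  1.92 -0.19  1.17  1.46] [ 0.48040005 -1.18531852  0.54674917]
pos [0.4937 0.0341 0.1618] psi 81.5 shift_cm [-0.02 -0.03  0.18] turnz 0.002 tilt [-0.001 -0.001 -1.   ]
```

Emit:
move_arm(targets=[[[0, 0, 0.2], [0, 0, 0], 0], [[0, 0, 0], [0, 0, 0], 0], [[0, 0, 0], [0, 0, 0], 0], [[0, 0, 0], [0, 0, 0], 0], [[0, 0, 0.2], [0, 0, 0], 0], [[0, 0, 0.2], [0, 0, 0], 0], [[0, 0, 0], [0, 0, 0], 0]], grip_force=30)

```text
time: 23.48
ee_pos: [0.4938, 0.0337, 0.156]
eef_rot: [0.074, 0.997, -0.0, 0.0]
ft_force: [-1.4, -5.1, 4.2]
width: 0.0138
grip_force: 30.0
```

Run:
```python
from h import *
s=r.read_state();print(s["joint_positions"].round(3),s["ft_force"]); go(D(0,-.075,.137),81.4)
```

```text
[-1.308  0.198  1.28   1.93  -0.206  1.162  1.472] [-1.41674115 -5.07923986  4.18944372]
pos [0.4938 0.0337 0.156 ] psi 81.55 shift_cm [0.01 0.01 1.9 ] turnz 0.003 tilt [ 0.    -0.001 -1.   ]
```

Emit:
move_arm(targets=[[[0, 0, 0.4], [0, 0, 0], 0], [[0, 0, 0.4], [0, 0, 0], 0], [[0, 0, 0.4], [0, 0, 0], 0], [[0, 0, 0.3], [0, 0, 0], 0], [[0, 0, 0.2], [0, 0, 0], 0], [[0, 0, 0], [0, 0, 0], 0]])

```text
time: 24.22
ee_pos: [0.4942, 0.0336, 0.1399]
eef_rot: [0.074, 0.997, -0.0, 0.0]
ft_force: [-5.4, -5.3, 18.0]
width: 0.014
grip_force: 30.0
```

Emit:
move_arm(targets=[[[0, 0, 0], [0, 0, 0.1], 0], [[0, 0, 0], [0, 0, 0.1], 0], [[0, 0, 0], [0, 0, 0.1], 0], [[0, 0, 0], [0, 0, 0], 0]])

```text
time: 24.72
ee_pos: [0.4942, 0.0334, 0.1399]
eef_rot: [0.223, 0.975, -0.0, 0.0]
ft_force: [-6.4, -5.0, 18.0]
width: 0.014
grip_force: 30.0
```

Run:
```python
from h import *
s=r.read_state();print(s["joint_positions"].round(3),s["ft_force"],s["torque"],s["width"]); go(D(0,-.075,.139),81.4)
```

```text
[-1.291  0.251  1.285  1.948 -0.265  1.135  1.221] [-6.37454955 -4.96528897 17.99889929] [-1.51293765  1.53589997 -0.00456442] 0.013989727259544447
pos [0.4942 0.0334 0.1399] psi 64.27 shift_cm [0.05 0.02 0.09] turnz -0.299 tilt [ 0.    -0.001 -1.   ]
```

Emit:
move_arm(targets=[[[0, 0, 0], [0, 0, 0.12], 0], [[0, 0, 0], [0, 0, 0.12], 0], [[0, 0, 0], [0, 0, 0.12], 0], [[0, 0, 0], [0, 0, 0.12], 0], [[0, 0, 0], [0, 0, 0.12], 0], [[0, 0, 0], [0, 0, 0], 0]])

```text
time: 25.48
ee_pos: [0.4939, 0.0331, 0.1398]
eef_rot: [0.501, 0.865, -0.001, 0.0]
ft_force: [-8.1, -6.5, 19.8]
width: 0.0139
grip_force: 30.0
```

Run:
```python
from h import *
s=r.read_state();print(s["joint_positions"].round(3),s["ft_force"],s["torque"],s["width"]); go(D(0,-.075,.139),-8.6)
```

```text
[-1.308  0.27   1.314  1.948 -0.287  1.14   0.641] [-8.06987256 -6.49394041 19.775984  ] [-1.82291334  1.98085455  0.04118856] 0.013856358958073776
pos [0.4939 0.0331 0.1398] psi 29.86 shift_cm [0.07 0.03 0.08] turnz 0.671 tilt [-0.001 -0.001 -1.   ]
```

Emit:
move_arm(targets=[[[0, 0, 0], [0, 0, 0.12], 0], [[0, 0, 0], [0, 0, 0.12], 0], [[0, 0, 0], [0, 0, 0], 0]])

```text
time: 25.85
ee_pos: [0.4938, 0.033, 0.1398]
eef_rot: [0.601, 0.799, -0.001, 0.0]
ft_force: [-8.7, -6.8, 20.1]
width: 0.0142
grip_force: 30.0
```

Run:
```python
from h import *
s=r.read_state();print(s["joint_positions"].round(4),s["ft_force"],s["torque"],s["width"]); go(D(0,-.075,.139),-8.6)
```

```text
[-1.3107  0.2734  1.3191  1.9484 -0.2906  1.1408  0.4045] [-8.6722598  -6.8360469  20.14046914] [-1.82096739  2.10992175 -0.04894079] 0.014194756632744433
pos [0.4938 0.033  0.1398] psi 16.11 shift_cm [0.08 0.02 0.08] turnz 0.431 tilt [-0.001 -0.001 -1.   ]
```

Emit:
move_arm(targets=[[[0, 0, 0], [0, 0, 0.12], 0], [[0, 0, 0], [0, 0, 0.12], 0], [[0, 0, 0], [0, 0, 0], 0]])

```text
time: 26.22
ee_pos: [0.4936, 0.033, 0.1398]
eef_rot: [0.692, 0.721, -0.001, -0.0]
ft_force: [-9.3, -8.1, 20.4]
width: 0.0139
grip_force: 30.0
```

Run:
```python
from h import *
s=r.read_state();print(s["joint_positions"].round(4),s["ft_force"],s["torque"],s["width"]); go(D(0,-.075,.139),-8.6)
```

```text
[-1.3126  0.276   1.3227  1.9485 -0.2935  1.1417  0.1672] [-9.31712887 -8.14994149 20.428402  ] [-1.90508979  2.31296894 -0.0072412 ] 0.013859203302457952
pos [0.4936 0.033  0.1398] psi 2.36 shift_cm [0.09 0.02 0.08] turnz 0.191 tilt [-0.001 -0.001 -1.   ]
```

Emit:
move_arm(targets=[[[0, 0, 0], [0, 0, 0.1], 0], [[0, 0, 0], [0, 0, 0.1], 0], [[0, 0, 0], [0, 0, 0.02], 0], [[0, 0, 0], [0, 0, 0], 0], [[0, 0, 0], [0, 0, 0], 0], [[0, 0, 0], [0, 0, 0], 0]])

```text
time: 26.98
ee_pos: [0.4935, 0.033, 0.1398]
eef_rot: [0.767, 0.642, -0.001, 0.0]
ft_force: [-10.3, -7.3, 21.3]
width: 0.0138
grip_force: 30.0
```

Run:
```python
from h import *
s=r.read_state();print(s["joint_positions"].round(4),s["ft_force"],s["torque"],s["width"]); go(D(0,-.075,.139),-8.6)
```

```text
[-1.314   0.2777  1.3248  1.9485 -0.2953  1.1423 -0.0489] [-10.34593342  -7.30423539  21.25340366] [-1.9684815   2.49270049  0.30090149] 0.013804887788588953
pos [0.4935 0.033  0.1398] psi -10.11 shift_cm [0.09 0.01 0.08] turnz -0.026 tilt [-0.001 -0.001 -1.   ]
```

Emit:
move_arm(targets=[[[0, 0, -0.1], [0, 0, 0], 10], [[0, 0, 0], [0, 0, 0], 25], [[0, 0, 0], [0, 0, 0], 40], [[0, 0, 0], [0, 0, 0], 40], [[0, 0, -0.7], [0, 0, 0], 40], [[0, 0, -0.7], [0, 0, 0], 40], [[0, 0, 0], [0, 0, 0], 40]])

```text
time: 27.85
ee_pos: [0.494, 0.0348, 0.1544]
eef_rot: [0.766, 0.642, 0.001, -0.0]
ft_force: [0.1, 1.1, -0.0]
width: 0.0349
grip_force: 0.0
```

Run:
```python
from h import *
s=r.read_state();print(s["joint_positions"].round(4),s["ft_force"])
```

```text
[-1.335   0.2278  1.3239  1.9321 -0.2423  1.1632 -0.0953] [ 0.05438199  1.10304462 -0.0467326 ]
```

Joint 3 holds steady as the arm lifts, so I keep lifting clear and then check the stud.

Emit:
move_arm(targets=[[[0, 0, -1.5], [0, 0, 0], 40], [[0, 0, -1.5], [0, 0, 0], 40], [[0, 0, -2], [0, 0, 0], 40], [[0, 0, 0], [0, 0, 0], 40]])

```text
time: 28.35
ee_pos: [0.4943, 0.0349, 0.2048]
eef_rot: [0.766, 0.643, 0.001, -0.0]
ft_force: [-0.8, 0.5, -0.9]
width: 0.0345
grip_force: 0.0
```

Run:
```python
from h import *
s=r.read_state();print(s["joint_positions"].round(4),s["ft_force"],inD(s["ee_pos"]))
w=cam("wrist");a=cam("scene")
for n,C in(("w",w),("a",a)):
    h=cv2.cvtColor(C[0],cv2.COLOR_BGR2HSV);m=((h[...,0]<8)|(h[...,0]>174))&(h[...,1]>150)&(h[...,2]>60)
    for z in(.17,.154):print(n,z,proj(C,D(0,-.075,z)).round(1),end=' ')
    for q in blob(C[0],m,proj(C,D(0,-.075,.154)),60): print(q)
    for c in cv2.findContours(m.astype(np.uint8),0,2)[0]:
        if cv2.contourArea(c)>100:
            b=cv2.boxPoints(cv2.minAreaRect(c)); print(b.round(0).tolist())
print([proj(a,D(x,-.075+y,.154)).round(1).tolist() for x,y in((0,.029),(0,-.029),(.029,0),(-.029,0))])
cv2.imwrite("pics/s6.png",np.hstack([cv2.resize(a[0][110:300,270:480],(442,400)),cv2.resize(w[0][:, 140:500],(357,400))]))
```

```text
[-1.4119  0.0696  1.3254  1.8671 -0.0734  1.2566 -0.2397] [-0.78111362  0.46771156 -0.85286591] [ 0.0004 -0.0739  0.2048]
w 0.17 [317.1 229.1] w 0.154 [317.2 219.9] (1, [305, 176, 24, 93, 1984], [316.7, 221.7])
[[305.0, 176.0], [327.0, 176.0], [328.0, 268.0], [306.0, 268.0]]
a 0.17 [349.7 194.4] a 0.154 [349.4 199.2] (2, [340, 189, 19, 21, 214], [349.4, 199.1])
[[337.0, 195.0], [343.0, 188.0], [362.0, 203.0], [356.0, 211.0]]
[[357.1, 205.4], [341.8, 193.1], [340.5, 204.0], [358.0, 194.4]]
```

View pics/s6.png

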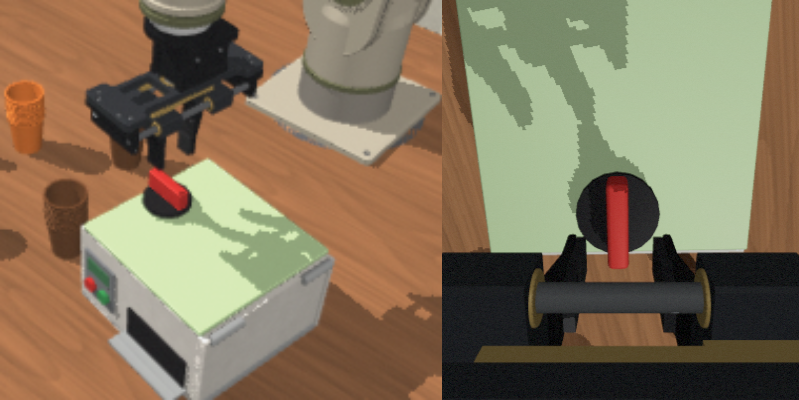

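The wing lies along the dispenser's y axis in both views. Its centre at scene (349.4,199.1) matches a press of 16 mm. The hatch is flat and the gripper is clear, so I hand the job in.

```bash
python3 -c "
from bench import r
print(r.close_job())"
```

```text
the job is handed in; nothing more can be done
None
```

The cup stack stands upright in the bay, the hatch is shut, the stud is pushed in about 16 mm and turned a full quarter turn, and the job is handed in at about 28 s of the 72 s limit; the hand-in call returned no verdict.

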